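# Eject one weld boss and push it to the ready spot

### The job

At the welding bench, press the red plunger of the blue dispenser fully down once and let it spring back, so that a single copper weld boss comes out of the mouth and the others stay inside. Then, with the fingertips, push that boss along the table until it lies flat and wholly on the yellow painted spot, never gripping or lifting it. Leave the other things on the bench where they are.

Things in the scene. Friction and masses are not known exactly. Their poses are not given: they have to be found in the camera images.
- dispenser: Blue boss dispenser, screwed to the table. Origin: on the table, on the axis of its upright magazine (bottomless, open on top, 40 mm high, inside 37 mm square, front face 23.5 mm and sides 24.5 mm from the axis). Its x axis points from the mouth towards the plunger, z is up, so bosses come out along its -x. The body runs back to x = +120 mm at y +-24.5 mm, 40 mm high. The mouth is a 13.5 mm high gap under the front wall.
- plunger (a joint): Travel of the red plunger, m: 0 is up (rest), 0.0265 is fully down on its hard stop. A spring returns it: about 5 N to start it, 10 N fully down, plus up to about 4 N of drag. A full stroke pushes the lowest boss out along the table by 3 times the travel, to about 78 mm from the magazine axis along -x (a fast press throws it somewhat farther). Once it is back up, the next boss drops down, and another stroke would eject that one.
- plunger_top (a point): Centre of the flat top of the red plunger cap (36 mm across), 68 mm from the magazine axis along the dispenser's +x and 90 mm above the table when up, 63.5 mm when down; pressed straight down.
- boss1: The lowest copper weld boss in the magazine, the one that comes out: a plain round disc 34 mm across, 10 mm thick, about 65 g. Origin: centre of its underside; z along its axis. It slides on the bare table.
- boss2: The second boss, same size, lying on boss1 in the magazine. Origin: centre of its underside.
- boss3: The third and top boss, same size. Origin: centre of its underside.
- yellow_spot: The target: a yellow round spot, 90 mm across, painted flat on the table (no step). Origin: its centre.
- blue_spot: A blue round spot of the same size, painted on the other side of the bench; not the target. Origin: its centre.
- wrench: Bystander: an open-ended steel wrench, 170 mm long, lying flat. Origin: its underside, at its middle. Leave alone.
- chip_hammer: Bystander: a chipping hammer, 220 mm long, lying flat. Origin: its underside, at its middle. Leave alone.
- paste_tin: Bystander: a yellow round tin, 60 mm across and 55 mm high, standing. Origin: its underside, at its middle. Leave alone.
- angle_offcut: Bystander: an offcut of steel angle, 80 x 40 mm, 40 mm high, standing on one leg. Origin: its underside, at the middle of its foot. Leave alone.
- spatter_brush: Bystander: a hand brush, 200 mm long, lying flat. Origin: its underside, at its middle. Leave alone.
- magnet_square: Bystander: a red stepped welding magnet, 80 x 22 mm, 48 mm high. Origin: its underside, at the middle of its foot. Leave alone.
- tube_piece: Bystander: an upright piece of square steel tube, 40 x 40 mm, 60 mm high. Origin: its underside, at its middle. Leave alone.
Not all that is in view belongs to the job. What is shaped like the boss3 but grey is not meant.

How it is judged:
On the way, in this order (a step that is already met when the one before it is completed fails the run):
1. the plunger is pressed fully down (at least 24 of its 26.5 mm) (value of joint plunger above 0.024 m).
2. the plunger is back up and the lowest boss lies clear of the mouth (value of joint plunger below 0.003 m and horizontal distance between boss1 and dispenser above 0.06 m), for 0.1 s.
At the end, for the whole second after the job is handed in: The ejected boss lies flat and still on the table, wholly on the yellow spot (its centre within 28 mm of the spot's), the plunger is up, and the other two bosses are in the magazine (horizontal distance between boss1 and yellow_spot below 0.028 m and height (world z) of boss1 below 0.003 m and angle between boss1's own z axis and vertical below 0.1 rad and linear speed of boss1 below 0.01 m/s and value of joint plunger below 0.003 m and horizontal distance between each of boss2, boss3 and dispenser below 0.006 m); the robot touches nothing.
It fails at once if the ejected boss is lifted or tipped up from the table (its underside's centre more than 8 mm up) (height (world z) of boss1 above 0.008 m).
It fails at once if the boss is gripped or pressed with more than 30 N (contact force between the fingers and boss1 above 30 N).
It fails at once if a second boss comes out of the magazine (horizontal distance between any of boss2, boss3 and dispenser above 0.015 m).
It fails at once if a bystander is moved by more than 15 mm (distance of any of wrench, chip_hammer, paste_tin, angle_offcut, spatter_brush, magnet_square, tube_piece from where it was at the start of the episode above 0.015 m).
It also fails if it takes over 58 s, if anything falls off the work surface, if the arm or the gripper's body presses on something with over 40 N, if the wrist force passes 120 N, or if a joint passes its speed limit or range.

### The arm

A 7-joint arm with a two-finger parallel gripper is mounted at the origin on the work surface. World frame = base frame: x ahead of the robot, y to its left, z up, the work surface at z = 0. Lengths are in m, angles in rad, forces in N, time in s.
With the tool pointing down it reaches from about 0.4 to 0.85 m from the base axis. Payload 10.4 kg.
Tool frame: the origin (TCP) lies at the centre of the arm's flange, where the gripper is bolted on; the fingertips stand 173 mm ahead of it and the grasp point (between the pads) lies 155 mm ahead of it; z points along the fingers, y is the line along which they close (so a half turn about z gives the same grasp; the last joint's range is limited). The gripper opens to 85 mm and grips with 20 to 120 N. Pads are 22 mm wide; open, the fingers measure 114 mm over their backs; the gripper's body (76 mm by 85 mm) begins 54 mm behind the grasp point. The pads swing forward as they close: fully open they stand 13 mm farther back than shut.
Start: joints at [1.251, 0.332, -0.065, 1.46, 0.022, 1.35, -0.088], TCP at [0.183, -0.598, 0.405] pointing down, gripper open.
Joint ranges: [-2.6, 2.6], [-0.5, 2.12], [-1.47, 1.34], [0.16, 2.42], [-1.27, 4.41], [0.06, 2.06], [-2.6, 2.6]. Speed limits (rad/s): [2.22, 2.22, 2.79, 2.79, 3.14, 3.14, 3.14].

### API

Orientations are given as a unit quaternion [x, y, z, w].
In Python, from workcell import manip, viewer, finder gives the robot as it stands.
- The arm moves only by the tool arm_command, never from a script. Its argument "plan" is a list of rows, each an object with "dp": the shift along the tool's x, y, z in mm, a list of three; "spin": the turn about the tool's z in rad. A call has 1 to 5 rows; each row shifts and turns the commanded pose from where the row before left it, along the tool's axes as they then stand; what a row does not reach is not made up. A row lasts 1/10 s, in which the tool goes at most 50 mm and 8.59 degrees, less where a joint would pass 70% of its speed; a pose out of reach is approached as far as the arm can. A call is refused whole if a number of a shift passes 50 or a number of a turn 0.15, either way. A call with a gripper value outside its range is refused whole. "grip" is the closure, from -1 (fully open) to 1 (shut), set as the call begins (left out, the last holds). The fingers move at their own pace and stop on an object; "newtons" is the grip in N (left out, the last holds). Time passes only in rows, so rows that do not move let the fingers close. It gives the time, the measured TCP pose, the force, the opening and the grip force at its end, in the units of the state.
- manip.get_obs(): the state, without advancing time (a new reading comes with each control period).
- viewer.camera(name): name is "scene" or "top"; returns the picture (384x512x3 uint8, blue, green, red); there is no depth.
- viewer.camera_params(name): a dict with "vertical_fov" (degrees; the focal length in pixels is half the picture's height over the tangent of half this angle, whatever the lens; pixels are square), "cx", "cy" (the principal point, pixels), "R" (3x3) and "t" (3): a world point X has camera coordinates R X + t. Camera axes: x right, y down, z forward; pixel columns grow to the right and rows downward; lengths in m; the calibration is good to about 2 mm. A picture is of the moment at which its call begins. camera_params takes no time and is no camera call.
- manip.hand_in(): hands the job in; it is judged then, once.
Trained networks look in the newest picture that a camera, given by its name, has taken for a name from the list of things; names that differ only in an ending like _2 or _b are one class to them, and where a whole thing is asked for, a point or a joint stands for the part that bears it (a point fixed in the world has none). Each returns a list of dicts, best first, with "score" (0 to 1); they miss things now and then, are a little off and sometimes report something else, mostly with a low value. They report only what shows in the picture. A call takes as long as a camera call. They do not tell look-alikes from the thing itself.
- finder.find_in(camera, thing): "position" ([x, y, z] in m, in world coordinates, good to about 4 mm: the middle of the surface that is visible of it).
The state is a dict: "clock": time; "joint_pos": joint angles; "joint_velocities": joint speeds; "tau": joint torques, N m; "position": TCP position; "ee_rot": TCP orientation; "ft_force": force on the tool from outside, world axes, zero at the start; "torque": the same for the moment, N m; "grip_width": opening from 0.0 (shut) to 1.0 (fully open); "grasp_force": force on a finger pad.
Only numpy, scipy, OpenCV 4.12 (cv2) and the standard library are available. Lean on these libraries where they do the work, as an engineer would, in place of code of your own. Each camera call takes 0.05 s, during which the arm holds its last target. There are 200 camera calls.

## Working session

There is one attempt and no reset: what is moved stays moved. The work goes in short steps, Python scripts to look and compute and a tool call to move; the robot and the scene stay as the last step left them, time stands still between calls to the robot, and variables do not carry over. Pictures are saved under pics/ and viewed, at most 10 in all, crops included, and the job is handed in when it is done.

Besides the shell and the picture viewer there is one more tool, called by a JSON object that holds its "fn" and its "kwargs". arm_command: Moves the arm, as the interface text tells. Its arguments: {"type":"object","properties":{"plan":{"type":"array","items":{"type":"object","properties":{"dp":{"type":"array","items":{"type":"number"}},"spin":{"type":"number"}}}},"grip":{"type":"number"},"newtons":{"type":"number"}},"required":["plan"]}

```bash
mkdir -p pics; cat > h.py <<'E'
import numpy as np,cv2
from workcell import manip,viewer,finder
def cam(n):
    p=viewer.camera_params(n);f=192/np.tan(np.radians(p["vertical_fov"])/2)
    return f,p["cx"],p["cy"],np.array(p["R"]),np.array(p["t"])
def proj(n,X):
    f,cx,cy,R,t=cam(n);c=R@np.array(X)+t;return np.array([cx+f*c[0]/c[2],cy+f*c[1]/c[2]])
def unproj(n,uv,z=0):
    f,cx,cy,R,t=cam(n);d=R.T@np.array([(uv[0]-cx)/f,(uv[1]-cy)/f,1]);o=-R.T@t
    return o+d*(z-o[2])/d[2]
E
python3 - <<'E'
from h import *
a=viewer.camera("top");b=viewer.camera("scene")
cv2.imwrite("pics/top.png",cv2.resize(a,(800,600)));cv2.imwrite("pics/scene.png",cv2.resize(b,(800,600)))
for n in ["top","scene"]:
  for t in ["dispenser","plunger_top","boss3","yellow_spot","blue_spot"]:
    for r in finder.find_in(n,t)[:3]: print(n,t,round(r["score"],2),np.round(r["position"],3),proj(n,r["position"]).round())
o=manip.get_obs();print({k:np.round(v,3) for k,v in o.items()})
E
```

```text
top dispenser 0.79 [0.66  0.048 0.041] [241. 148.]
top plunger_top 0.63 [0.669 0.043 0.089] [242. 142.]
top boss3 0.56 [0.596 0.136 0.008] [214. 170.]
top boss3 0.48 [0.604 0.033 0.029] [245. 166.]
top boss3 0.42 [0.661 0.14  0.012] [213. 150.]
top yellow_spot 0.7 [ 0.502 -0.19  -0.001] [314. 199.]
top blue_spot 0.95 [0.5   0.172 0.002] [203. 200.]
scene dispenser 0.59 [0.674 0.055 0.041] [247. 259.]
scene plunger_top 0.63 [0.671 0.053 0.09 ] [246. 247.]
scene boss3 0.71 [0.657 0.141 0.007] [281. 281.]
scene boss3 0.69 [0.6   0.141 0.009] [295. 263.]
scene boss3 0.64 [0.459 0.041 0.012] [294. 204.]
scene yellow_spot 0.96 [ 0.499 -0.185 -0.   ] [220. 176.]
scene yellow_spot 0.68 [ 0.719 -0.178  0.048] [162. 220.]
scene yellow_spot 0.66 [ 0.503 -0.395  0.017] [165. 141.]
scene blue_spot 0.91 [0.501 0.172 0.001] [328. 243.]
scene blue_spot 0.2 [ 0.681 -0.283  0.026] [146. 195.]
{'clock': np.float64(0.6), 'joint_pos': array([ 1.251,  0.332, -0.065,  1.46 ,  0.022,  1.35 , -0.089]), 'joint_velocities': array([-0.   , -0.001, -0.001, -0.001, -0.   ,  0.   ,  0.   ]), 'tau': array([-1.0000e-03, -6.2495e+01,  4.9000e-02, -3.9169e+01,  1.7000e-02,
        2.0000e-03, -0.0000e+00]), 'position': array([ 0.183, -0.598,  0.405]), 'ee_rot': array([0.989, 0.148, 0.   , 0.   ]), 'ft_force': array([ 0.05 ,  0.266, -0.313]), 'torque': array([ 0.082, -0.004,  0.032]), 'grasp_force': np.float64(0.0), 'grip_width': np.float64(0.997)}
```

View pics/top.png

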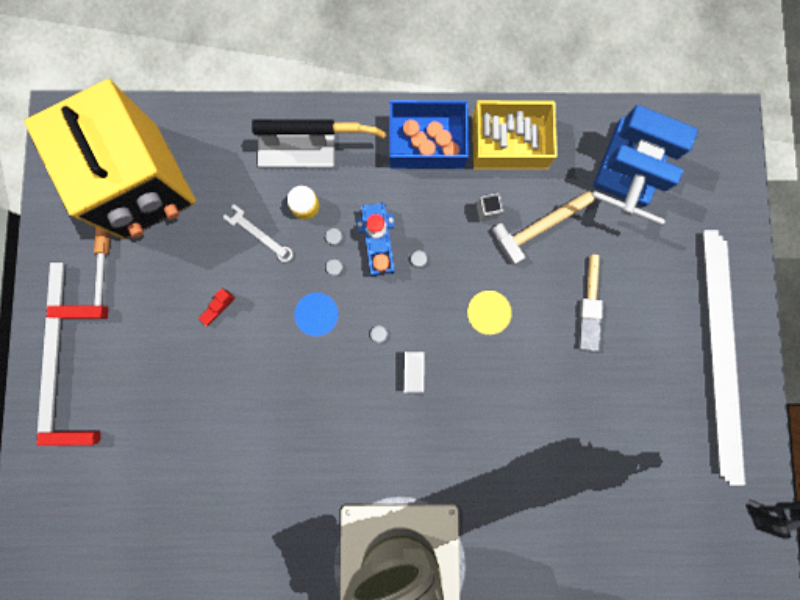

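View pics/scene.png

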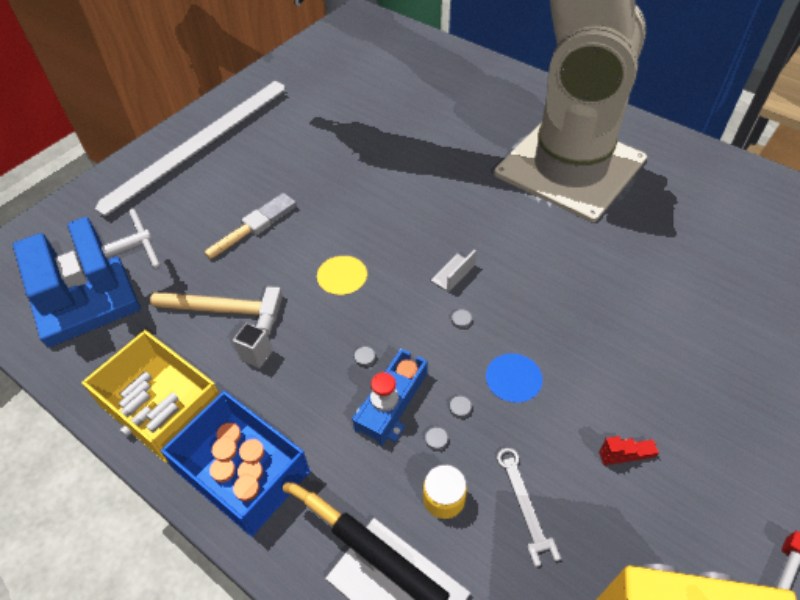

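The top view (800x600) shows the blue dispenser with its red cap at (376,222) and the copper boss in the magazine at (381,262), so the mouth faces the robot. The yellow spot is at (489,313) and the blue spot at (316,313).

Possible look-alikes:
- **Grey discs** at (334,236), (334,267), (419,259) and (379,334): not meant, because they are grey.
- **Copper discs** in the blue bin at (427,137): not in the dispenser.
- **Copper disc in the magazine** at (381,262): this is the one that fits.

Next I'll refine these positions by colour.

```bash
python3 - <<'E'
from h import *
def blob(n,img,name,uv,z,lo,hi):
    h=cv2.cvtColor(img,cv2.COLOR_BGR2HSV);m=cv2.inRange(h,lo,hi)
    k,l,s,c=cv2.connectedComponentsWithStats(m)
    i=min([i for i in range(1,k) if s[i,4]>15],key=lambda i:np.hypot(*(c[i]-uv)))
    print(n,name,c[i].round(1),s[i,4],unproj(n,c[i],z).round(4))
for n in ["top","scene"]:
    a=viewer.camera(n)
    P=lambda X:proj(n,X)
    blob(n,a,"cap",P([.67,.045,.09]),.088,(0,150,120),(6,255,255))
    blob(n,a,"boss3",P([.604,.033,.03]),.03,(7,90,100),(18,210,255))
    blob(n,a,"yellow",P([.5,-.187,0]),0,(22,120,120),(35,255,255))
    blob(n,a,"disp",P([.64,.04,.04]),.04,(100,120,80),(125,255,255))
    if n=="top": cv2.imwrite("pics/c1.png",cv2.resize(a[110:230,180:340],(800,600),interpolation=cv2.INTER_CUBIC))
E
```

```text
top cap [240.  142.7] 90 [0.6664 0.049  0.088 ]
top boss3 [243.6 167.4] 92 [0.6001 0.0394 0.03  ]
top yellow [312.6 199.5] 612 [ 0.4995 -0.1848  0.    ]
top disp [240.8 150.2] 447 [0.6541 0.0481 0.04  ]
scene cap [244.8 245.3] 172 [0.6688 0.0463 0.088 ]
scene boss3 [260.1 235.5] 106 [0.5997 0.0359 0.03  ]
scene yellow [218.4 175.6] 624 [ 0.4997 -0.1891  0.    ]
scene disp [249.3 258. ] 1003 [0.6685 0.057  0.04  ]
```

View pics/c1.png

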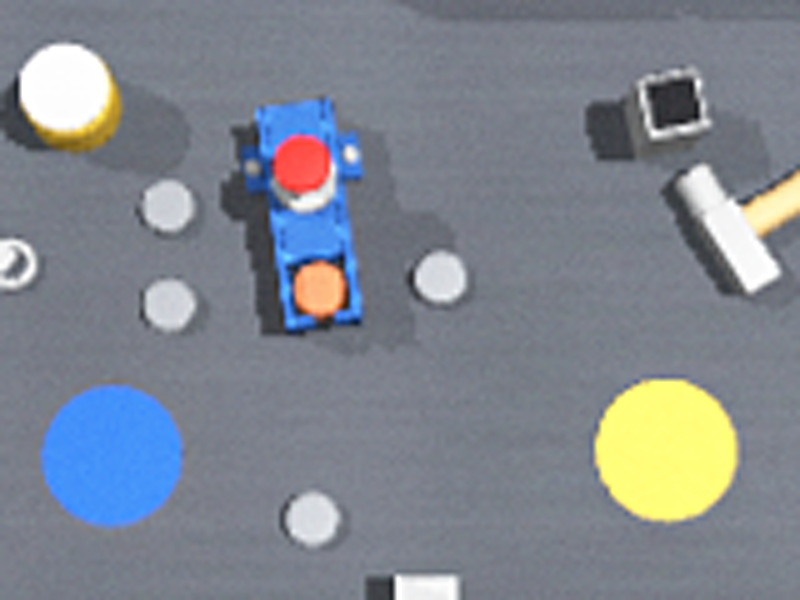

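The crop confirms the copper boss in the dispenser. Magazine axis is about (0.600, 0.038), cap (0.668, 0.047), and they are 69 mm apart against 68 expected. The boss should come out near (0.523, 0.028), and the spot is at (0.500, -0.187). Moving now.

{"fn": "arm_command", "kwargs": {"plan": [{"dp":[36,-26,0],"spin":-0.145},{"dp":[40,-21,0],"spin":-0.145},{"dp":[42,-15,0],"spin":-0.145},{"dp":[44,-9,0],"spin":-0.145},{"dp":[45,-2,0],"spin":-0.145}], "grip": 1, "newtons": 20}}

```text
clock: 1.2
position: [0.3182, -0.4169, 0.4049]
ee_rot: [0.871, 0.492, -0.0, 0.0]
ft_force: [2.1, -1.5, -0.1]
grip_width: 0.145
grasp_force: 0.0
```

{"fn": "arm_command", "kwargs": {"plan": [{"dp":[45,4,0],"spin":-0.145},{"dp":[44,10,0],"spin":-0.145},{"dp":[42,17,0],"spin":-0.14},{"dp":[39,22,0]},{"dp":[39,22,0]}]}}

```text
invalid input at $.plan[3]: expected keys dp, spin
```

```bash
cat >> h.py <<'E'
def togo(x,y,z,yaw=None):
    o=manip.get_obs();q=o["ee_rot"];from scipy.spatial.transform import Rotation as R
    r=R.from_quat(q).as_matrix();d=r.T@(np.array([x,y,z])-o["position"])*1000
    print("t",round(o["clock"],2),"pos",np.round(o["position"],4),"yaw",round(np.arctan2(r[1,0],r[0,0]),4),"toolz",r[:,2].round(3),"togo mm",d.round(1),"F",np.round(o["ft_force"],1),"w",round(o["grip_width"],3))
E
python3 -c "
from h import *
togo(.668,.047,.275)"
```

```text
t 1.2 pos [ 0.3182 -0.4169  0.4049] yaw 1.0276 toolz [ 0.    -0.001 -1.   ] togo mm [577.9  59.6 129.7] F [ 2.1 -1.5 -0.1] w 0.145
```

{"fn": "arm_command", "kwargs": {"plan": [{"dp":[45,4,0],"spin":-0.145},{"dp":[44,10,0],"spin":-0.145},{"dp":[42,17,0],"spin":-0.13},{"dp":[39,22,0],"spin":0},{"dp":[39,22,0],"spin":0}]}}

```text
clock: 1.7
position: [0.4524, -0.2361, 0.4051]
ee_rot: [0.751, 0.66, -0.0, 0.0]
ft_force: [0.7, -1.2, -0.1]
grip_width: 0.002
grasp_force: 0.0
```

{"fn": "arm_command", "kwargs": {"plan": [{"dp":[39,22,0],"spin":0},{"dp":[39,22,0],"spin":0},{"dp":[39,22,0],"spin":0},{"dp":[39,22,0],"spin":0},{"dp":[39,22,0],"spin":0}]}}

```text
clock: 2.2
position: [0.5867, -0.0571, 0.4049]
ee_rot: [0.751, 0.66, 0.0, 0.0]
ft_force: [1.2, -0.7, 0.9]
grip_width: -0.001
grasp_force: 0.0
```

```bash
python3 -c "
from h import *
togo(.668,.047,.275)"
```

```text
t 2.2 pos [ 0.5867 -0.0571  0.4049] yaw 1.4412 toolz [ 0.001 -0.    -1.   ] togo mm [113.8  67.1 129.9] F [ 1.2 -0.7  0.9] w -0.001
```

{"fn": "arm_command", "kwargs": {"plan": [{"dp":[38,22,20],"spin":0},{"dp":[38,22,25],"spin":0},{"dp":[37,22,30],"spin":0},{"dp":[0,0,40],"spin":0},{"dp":[0,0,0],"spin":0}]}}

```text
clock: 2.7
position: [0.6629, 0.0439, 0.2854]
ee_rot: [0.75, 0.661, -0.004, -0.003]
ft_force: [-0.7, -1.0, -0.1]
grip_width: -0.004
grasp_force: 0.0
```

{"fn": "arm_command", "kwargs": {"plan": [{"dp":[0,0,0],"spin":0}]}}

```text
clock: 2.8
position: [0.6643, 0.0422, 0.2918]
ee_rot: [0.752, 0.66, -0.001, -0.0]
ft_force: [0.5, -0.5, 0.2]
grip_width: 0.002
grasp_force: 0.0
```

```bash
python3 - <<'E'
from h import *
togo(.668,.047,.263)
a=viewer.camera("scene");b=viewer.camera("top")
cv2.imwrite("pics/p1.png",np.hstack([cv2.resize(a[150:310,180:340],(400,400)),cv2.resize(b[80:200,190:310],(400,400))]))
E
```

```text
t 2.8 pos [0.6643 0.0422 0.2918] yaw 1.4408 toolz [-0.001 -0.001 -1.   ] togo mm [ 5.3  3.1 28.8] F [ 0.5 -0.5  0.2] w 0.002
```

View pics/p1.png

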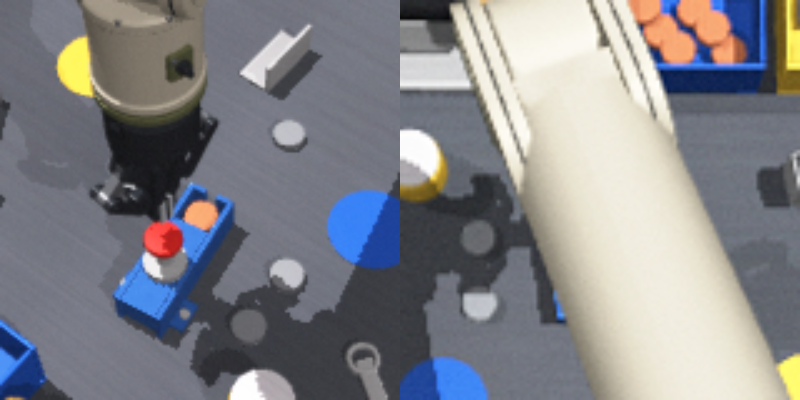

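The shut fingertips stand just above the red cap (tip near (163,215), cap near (163,240) in the left crop). Lowering the tool now.

{"fn": "arm_command", "kwargs": {"plan": [{"dp":[5,3,10],"spin":0},{"dp":[0,0,10],"spin":0},{"dp":[0,0,6],"spin":0},{"dp":[0,0,0],"spin":0},{"dp":[0,0,0],"spin":0}]}}

```text
clock: 3.4
position: [0.6679, 0.0476, 0.2653]
ee_rot: [0.751, 0.66, -0.0, -0.0]
ft_force: [-0.2, -0.2, -0.1]
grip_width: -0.001
grasp_force: 0.0
```

{"fn": "arm_command", "kwargs": {"plan": [{"dp":[0,0,4],"spin":0},{"dp":[0,0,3],"spin":0},{"dp":[0,0,3],"spin":0},{"dp":[0,0,3],"spin":0},{"dp":[0,0,3],"spin":0}]}}

```text
clock: 3.9
position: [0.6682, 0.0478, 0.2509]
ee_rot: [0.751, 0.66, 0.001, 0.001]
ft_force: [-3.8, -1.4, 9.8]
grip_width: 0.0
grasp_force: 5.4
```

```bash
python3 -c "
from h import *
togo(.668,.047,.2365)"
```

```text
t 3.9 pos [0.6682 0.0478 0.2509] yaw 1.4417 toolz [ 0.002 -0.    -1.   ] togo mm [-0.8 -0.1 14.4] F [-3.8 -1.4  9.8] w 0.0
```

{"fn": "arm_command", "kwargs": {"plan": [{"dp":[0,0,3],"spin":0},{"dp":[0,0,3],"spin":0},{"dp":[0,0,3],"spin":0},{"dp":[0,0,3],"spin":0},{"dp":[0,0,0],"spin":0}]}}

```text
clock: 4.4
position: [0.6682, 0.0478, 0.2387]
ee_rot: [0.751, 0.66, 0.001, 0.001]
ft_force: [-2.9, -0.6, 10.9]
grip_width: 0.001
grasp_force: 4.7
```

{"fn": "arm_command", "kwargs": {"plan": [{"dp":[0,0,1],"spin":0},{"dp":[0,0,0],"spin":0}]}}

```text
clock: 4.6
position: [0.6682, 0.0478, 0.238]
ee_rot: [0.751, 0.66, 0.001, 0.001]
ft_force: [-3.6, -1.0, 10.9]
grip_width: -0.0
grasp_force: 5.4
```

{"fn": "arm_command", "kwargs": {"plan": [{"dp":[0,0,1],"spin":0},{"dp":[0,0,0],"spin":0}]}}

```text
clock: 4.8
position: [0.6682, 0.0478, 0.2371]
ee_rot: [0.751, 0.66, 0.001, 0.001]
ft_force: [-4.5, -0.4, 12.0]
grip_width: -0.001
grasp_force: 5.8
```

{"fn": "arm_command", "kwargs": {"plan": [{"dp":[0,0,1],"spin":0},{"dp":[0,0,0],"spin":0}]}}

```text
clock: 5.0
position: [0.6683, 0.0478, 0.237]
ee_rot: [0.751, 0.66, 0.001, 0.001]
ft_force: [-7.6, -1.1, 18.8]
grip_width: -0.002
grasp_force: 9.3
```

The force rose to 18.8 N with no further motion, so the plunger is on its hard stop. Releasing it and retreating upwards.

{"fn": "arm_command", "kwargs": {"plan": [{"dp":[0,0,-8],"spin":0},{"dp":[0,0,-12],"spin":0},{"dp":[0,0,-20],"spin":0},{"dp":[0,0,-30],"spin":0},{"dp":[0,0,-20],"spin":0}]}}

```text
clock: 5.5
position: [0.668, 0.0478, 0.3266]
ee_rot: [0.751, 0.66, 0.001, 0.0]
ft_force: [0.6, 0.9, 0.2]
grip_width: -0.002
grasp_force: 0.0
```

{"fn": "arm_command", "kwargs": {"plan": [{"dp":[30,-36,0],"spin":0},{"dp":[30,-36,0],"spin":0},{"dp":[30,-36,0],"spin":0},{"dp":[0,-36,0],"spin":0},{"dp":[0,0,0],"spin":0}], "grip": -0.45}}

```text
clock: 6.0
position: [0.5327, 0.1582, 0.3246]
ee_rot: [0.749, 0.662, -0.001, 0.0]
ft_force: [0.8, -0.1, 0.2]
grip_width: 0.726
grasp_force: 0.0
```

```bash
python3 - <<'E'
from h import *
togo(.53,.09,.177)
a=viewer.camera("scene");b=viewer.camera("top")
for n in ["scene","top"]:
  for t in ["boss1","plunger_top"]:
    for r in finder.find_in(n,t)[:5]: print(n,t,round(r["score"],2),np.round(r["position"],3),proj(n,r["position"]).round())
cv2.imwrite("pics/p2.png",np.hstack([cv2.resize(a[150:310,180:340],(400,400)),cv2.resize(b[110:230,190:310],(400,400))]))
for n,m in (("scene",a),("top",b)):
    k,l,s,c=cv2.connectedComponentsWithStats(cv2.inRange(cv2.cvtColor(m,cv2.COLOR_BGR2HSV),(7,90,60),(18,210,255)))
    for i in range(1,k):
        if s[i,4]>15:
            p=unproj(n,c[i],.01)
            if .4<p[0]<.65 and abs(p[1])<.2: print(n,c[i],s[i,4],p.round(4))
E
```

```text
t 6.0 pos [0.5327 0.1582 0.3246] yaw 1.4475 toolz [-0.001 -0.001 -1.   ] togo mm [-67.8   5.9 147.7] F [ 0.8 -0.1  0.2] w 0.726
scene boss1 0.61 [0.598 0.14  0.013] [295. 261.]
scene boss1 0.59 [0.658 0.142 0.01 ] [281. 280.]
scene boss1 0.53 [ 0.62  -0.035  0.007] [233. 231.]
scene boss1 0.47 [0.526 0.034 0.01 ] [277. 220.]
scene boss1 0.42 [0.602 0.039 0.018] [261. 239.]
scene plunger_top 0.48 [0.669 0.054 0.09 ] [247. 247.]
top boss1 0.59 [0.604 0.038 0.02 ] [244. 167.]
top boss1 0.57 [0.458 0.042 0.009] [243. 212.]
top boss1 0.42 [0.525 0.033 0.003] [246. 192.]
top boss1 0.42 [0.594 0.132 0.008] [215. 171.]
scene [274.95488722 217.96992481] 133 [0.5253 0.0268 0.01  ]
scene [260.35064935 236.62337662] 77 [0.5924 0.0308 0.01  ]
top [243.49438202 167.85393258] 89 [0.6022 0.0403 0.01  ]
top [247. 192.] 91 [0.5232 0.0288 0.01  ]
```

View pics/p2.png

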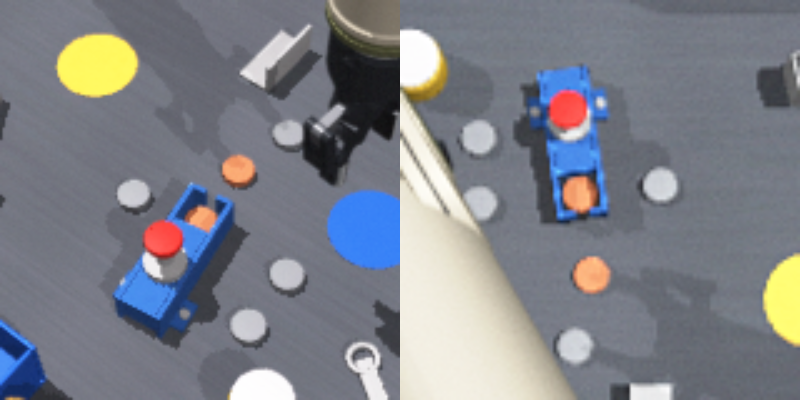

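The press worked: one copper boss lies clear of the mouth at (238,170) in the left crop and (592,274) in the right, about (0.524, 0.028), and the next boss stays in the magazine. I'll part the fingers a little to cradle the boss from behind and push it towards -y.

{"fn": "arm_command", "kwargs": {"plan": [{"dp":[-34,0,10],"spin":-0.01},{"dp":[-34,0,30],"spin":0},{"dp":[0,0,40],"spin":0},{"dp":[0,0,30],"spin":0},{"dp":[0,0,0],"spin":0}], "grip": 0.4}}

```text
clock: 6.8
position: [0.5272, 0.0869, 0.2107]
ee_rot: [0.748, 0.663, -0.003, -0.002]
ft_force: [-0.3, -0.2, 1.0]
grip_width: 0.301
grasp_force: 0.0
```

{"fn": "arm_command", "kwargs": {"plan": [{"dp":[0,0,0],"spin":0}]}}

```text
clock: 6.9
position: [0.5289, 0.0881, 0.2149]
ee_rot: [0.748, 0.664, 0.0, -0.0]
ft_force: [0.1, -0.7, 1.5]
grip_width: 0.3
grasp_force: 0.0
```

```bash
python3 -c "
from h import *
togo(.5305,.088,.177)"
```

```text
t 6.9 pos [0.5289 0.0881 0.2149] yaw 1.4517 toolz [-0.     0.001 -1.   ] togo mm [ 0.1  1.7 37.9] F [ 0.1 -0.7  1.5] w 0.3
```

{"fn": "arm_command", "kwargs": {"plan": [{"dp":[0,2,15],"spin":0},{"dp":[0,0,12],"spin":0},{"dp":[0,0,8],"spin":0},{"dp":[0,0,4],"spin":0},{"dp":[0,0,0],"spin":0}]}}

```text
clock: 7.4
position: [0.5301, 0.0878, 0.1749]
ee_rot: [0.748, 0.664, -0.0, -0.0]
ft_force: [0.1, -0.3, 0.5]
grip_width: 0.301
grasp_force: 0.0
```

{"fn": "arm_command", "kwargs": {"plan": [{"dp":[-8,0,0],"spin":0},{"dp":[-8,0,0],"spin":0},{"dp":[-8,0,0],"spin":0},{"dp":[-6,0,0],"spin":0},{"dp":[-4,0,0],"spin":0}]}}

```text
clock: 7.9
position: [0.5262, 0.0529, 0.1755]
ee_rot: [0.748, 0.663, -0.0, 0.0]
ft_force: [-0.4, 1.3, 0.7]
grip_width: 0.303
grasp_force: 0.0
```

```bash
python3 -c "
from h import *
togo(.5022,-.1645,.176)"
```

```text
t 7.9 pos [0.5262 0.0529 0.1755] yaw 1.4507 toolz [ 0. -0. -1.] togo mm [-218.7    2.2   -0.4] F [-0.4  1.3  0.7] w 0.303
```

{"fn": "arm_command", "kwargs": {"plan": [{"dp":[-6,0,0],"spin":0},{"dp":[-8,0,0],"spin":0},{"dp":[-8,0,0],"spin":0},{"dp":[-8,0,0],"spin":0},{"dp":[-8,0,0],"spin":0}]}}

```text
clock: 8.4
position: [0.5217, 0.0155, 0.1754]
ee_rot: [0.748, 0.664, -0.0, 0.0]
ft_force: [0.5, 0.8, -0.3]
grip_width: 0.304
grasp_force: 0.2
```

{"fn": "arm_command", "kwargs": {"plan": [{"dp":[-8,0,0],"spin":0},{"dp":[-8,0,0],"spin":0},{"dp":[-8,0,0],"spin":0},{"dp":[-8,0,0],"spin":0},{"dp":[-6,0,0],"spin":0}]}}

```text
clock: 8.9
position: [0.5171, -0.0224, 0.1754]
ee_rot: [0.748, 0.664, -0.0, 0.0]
ft_force: [-0.3, 0.1, -0.5]
grip_width: 0.299
grasp_force: 0.3
```

```bash
cat >> h.py <<'E'
def boss():
    out=[]
    for n in ("scene","top"):
        m=viewer.camera(n);out.append(m)
        k,l,s,c=cv2.connectedComponentsWithStats(cv2.inRange(cv2.cvtColor(m,cv2.COLOR_BGR2HSV),(5,90,50),(18,210,255)))
        for i in range(1,k):
            p=unproj(n,c[i],.01)
            if s[i,4]>8 and .4<p[0]<.62 and abs(p[1])<.25: print(n,c[i].round(1),s[i,4],p.round(4))
    return out
E
python3 - <<'E'
from h import *
togo(.5022,-.1645,.176)
a,b=boss()
cv2.imwrite("pics/p3.png",np.hstack([cv2.resize(a[120:280,180:340],(400,400)),cv2.resize(b[130:250,220:340],(400,400))]))
E
```

```text
t 8.9 pos [ 0.5171 -0.0224  0.1754] yaw 1.4513 toolz [ 0. -0. -1.] togo mm [-142.9    2.1   -0.6] F [-0.3  0.1 -0.5] w 0.299
scene [260.2 236.5] 84 [0.5923 0.0304 0.01  ]
top [239.8 168.3] 18 [0.6006 0.0522 0.01  ]
```

View pics/p3.png

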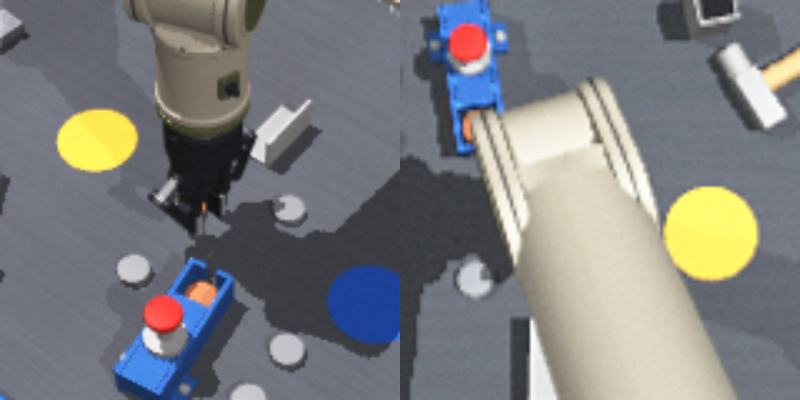

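The boss sits cradled between the fingertips, with an orange sliver at (203,208) in the left crop. Pushing on.

{"fn": "arm_command", "kwargs": {"plan": [{"dp":[-6,0.3,0],"spin":0},{"dp":[-8,0.3,0],"spin":0},{"dp":[-8,0.3,0],"spin":0},{"dp":[-8,0.3,0],"spin":0},{"dp":[-8,0.3,0],"spin":0}]}}

```text
clock: 9.5
position: [0.5141, -0.0602, 0.1754]
ee_rot: [0.748, 0.664, -0.0, 0.0]
ft_force: [0.2, -0.2, -0.3]
grip_width: 0.298
grasp_force: 0.2
```

{"fn": "arm_command", "kwargs": {"plan": [{"dp":[-8,0,0],"spin":0},{"dp":[-8,0,0],"spin":0},{"dp":[-8,0,0],"spin":0},{"dp":[-8,0,0],"spin":0},{"dp":[-8,0,0],"spin":0}]}}

```text
clock: 10.0
position: [0.5094, -0.0998, 0.1754]
ee_rot: [0.748, 0.664, -0.0, 0.0]
ft_force: [-0.2, 0.4, 0.7]
grip_width: 0.296
grasp_force: 0.2
```

{"fn": "arm_command", "kwargs": {"plan": [{"dp":[-8,0,0],"spin":0},{"dp":[-8,0,0],"spin":0},{"dp":[-8,0,0],"spin":0},{"dp":[-6,0,0],"spin":0},{"dp":[-5,0,0],"spin":0}]}}

```text
clock: 10.5
position: [0.5052, -0.1344, 0.1754]
ee_rot: [0.748, 0.664, -0.0, 0.0]
ft_force: [0.2, 0.5, -0.7]
grip_width: 0.302
grasp_force: 0.2
```

```bash
python3 -c "
from h import *
togo(.5022,-.1645,.176);boss()"
```

```text
t 10.5 pos [ 0.5052 -0.1344  0.1754] yaw 1.4515 toolz [ 0. -0. -1.] togo mm [-30.2   0.6  -0.6] F [ 0.2  0.5 -0.7] w 0.302
scene [231.  179.5] 20 [ 0.4951 -0.1459  0.01  ]
scene [260.2 236.7] 81 [0.5927 0.0306 0.01  ]
top [243.7 167.8] 94 [0.6024 0.0396 0.01  ]
```

Push the last 30 mm gently, then back off straight along the push line before lifting.

{"fn": "arm_command", "kwargs": {"plan": [{"dp":[-6,0,0],"spin":0},{"dp":[-8,0,0],"spin":0},{"dp":[-7,0,0],"spin":0},{"dp":[-5,0,0],"spin":0},{"dp":[-3,0,0],"spin":0}]}}

```text
clock: 11.1
position: [0.5018, -0.1634, 0.1754]
ee_rot: [0.748, 0.664, -0.0, 0.0]
ft_force: [0.4, 0.1, 0.2]
grip_width: 0.3
grasp_force: 0.2
```

{"fn": "arm_command", "kwargs": {"plan": [{"dp":[0,0,0],"spin":0},{"dp":[10,0,0],"spin":0},{"dp":[20,0,0],"spin":0},{"dp":[20,0,0],"spin":0},{"dp":[0,0,-20],"spin":0}]}}

```text
clock: 11.6
position: [0.5071, -0.1087, 0.1938]
ee_rot: [0.746, 0.666, -0.0, -0.002]
ft_force: [0.6, -0.5, 0.1]
grip_width: 0.302
grasp_force: 0.0
```

{"fn": "arm_command", "kwargs": {"plan": [{"dp":[0,0,-40],"spin":0},{"dp":[30,0,-40],"spin":0},{"dp":[40,0,-20],"spin":0},{"dp":[40,0,0],"spin":0},{"dp":[0,0,0],"spin":0}]}}

```text
clock: 12.1
position: [0.5208, 0.0033, 0.2967]
ee_rot: [0.745, 0.667, 0.002, 0.0]
ft_force: [-0.9, -0.1, 0.1]
grip_width: 0.301
grasp_force: 0.0
```

```bash
python3 - <<'E'
from h import *
togo(.5022,-.1645,.176);a,b=boss()
cv2.imwrite("pics/p4.png",np.hstack([cv2.resize(a[120:280,180:340],(400,400)),cv2.resize(b[130:250,220:340],(400,400))]))
E
```

```text
t 12.1 pos [0.5208 0.0033 0.2967] yaw 1.4606 toolz [ 0.003  0.002 -1.   ] togo mm [-169.1   -0.3  120.3] F [-0.9 -0.1  0.1] w 0.301
scene [219.1 174.8] 108 [ 0.5019 -0.1833  0.01  ]
scene [260.2 236.7] 81 [0.5927 0.0306 0.01  ]
top [312.3 199.6] 83 [ 0.4983 -0.1819  0.01  ]
```

View pics/p4.png

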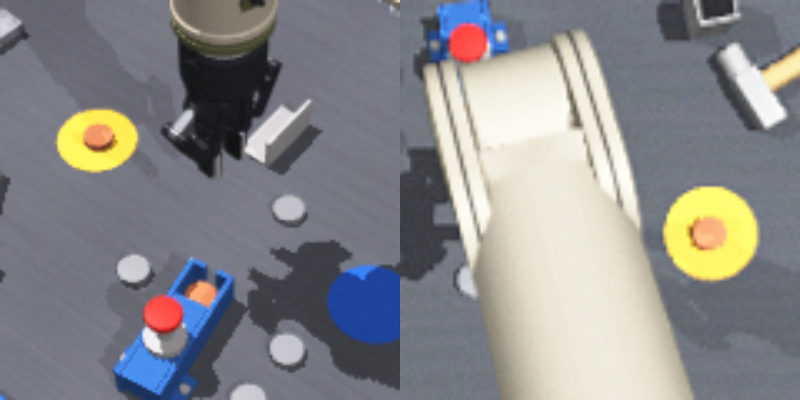

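The boss lies flat near the middle of the yellow spot, at (98,136) in the left crop and (709,232) in the right. The plunger is up, the magazine is still loaded, and the arm is clear of everything. Handing in.

```bash
python3 -c "
from workcell import manip
print(manip.hand_in())"
```

```text
the job is handed in; nothing more can be done
None
```

The job is handed in at about 12 s on the clock: one press put out a single boss, which was pushed to within about 6 mm of the yellow spot's centre; the plunger is up, the next boss shows in the magazine, and no verdict came back.

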